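# Hold a batten in the cut-off jig for the saw

## Task

Get the long wooden batten ready to be sawn to length: first swing the flip stop on the jig's fence over and fully down to the jig's bed, then lay the batten flat on the bed, with its long side flat against the fence and its end butted against the stop. Hold it there for the saw with one firm diagonal push, down onto the bed and into the fence at once, and finish while still pushing: do not let go at the end. Leave the short piece that is already cut, the pencil and the glue bottle where they are.

Things in the scene. Friction and masses are not known exactly. Their poses are not given: they have to be found in the camera images.
- cutoff_jig: Saw jig fixed to the table; place and heading vary. Plywood board 135 (x = -55 to 80) x 230 (y) x 12 mm; origin: on the table under it, 50 mm in front of the fence face, half-way along y; x towards the fence (away from the robot), y along the fence to the left. A 2 mm saw slot crosses bed and fence at y = -10 mm. Hinge bracket of the stop: on the fence, y = 68 to 102, x = 52 to 78 mm, top 62 mm above the table.
- jig_bed: The jig's board alone; its top, the bed, is 12 mm above the table. Same origin and axes as the jig.
- jig_fence: The jig's dark wooden fence alone, along the bed's far side: 230 long, 26 thick, its top 47.5 mm above the table. Origin: on its flat front face, where it meets the bed, half-way along (50, 0, 12 mm in the jig's frame); same axes as the jig; the face looks to -x. With the stop down, fence face, bed and stop face meet at (0, 80, 0) mm from here.
- flip_stop (a joint): Hinge of the flip stop on the fence's left end, rad: 0 = fully down on its end stop, 1.57 = arm upright, 2.1 = leaning back beyond the fence (its other end stop). Starts raised, 1.3 to 2.0. Stiff hinge, stays where it is left (about 1 N at the tab moves it). Hinge line: along the jig's y at x = 64, z = 56 mm in the jig's frame. See stop_tab for the arm's shape.
- stop_tab (a point): Middle of the thumb tab on the stop's arm, 54 mm from the hinge line along the arm, 10.5 mm off its centre line; tab 20 x 26 mm; it looks up when the arm is down, away from the robot when upright: push here. Arm: aluminium plate at jig y = 80 to 90 mm; when down, its bar runs level to -x, its foot hangs at jig x = 0 to 40 mm, 2.5 mm over the bed; stop face: the foot's side at y = 80 mm.
- batten_center (a point): Centre (10 mm above the underside) of the loose long batten of pale wood, 40 (x) x 140 (y) x 20 mm (z), 60 to 110 g. Starts flat on the table, nearer the robot than the jig; its heading varies. Either end may go to the stop.
- cut_piece: Bystander: the loose short piece already cut, same pale wood, 40 (x) x 90 (y) x 20 mm, flat on the table to the right of the jig; origin: centre of its underside.
- pencil: Bystander: loose black pencil 8 x 170 x 8 mm lying along its y on the table to the right of the batten; origin: centre of its underside.
- glue_bottle: Bystander: loose white glue bottle, 40 mm across, 120 mm high, upright on the table, right of the jig; origin: centre of its underside.
Mind the look-alikes: they are no part of the job. What is shaped like the part that bears batten_center but black is not meant.

How it is judged:
By the outcome, as a careful person would: the job done as asked, in the order asked, and still so for the second after the job is handed in, while the arm keeps its last pose, push and grip.
It also fails if it takes over 72 s, if anything falls off the work surface, if the arm or the gripper's body presses on something with over 40 N, if the wrist force passes 120 N, or if a joint passes its speed limit or range.

## Robot

A 7-joint arm with a two-finger parallel gripper is mounted at the origin on the work surface; the furniture and walls round the work are solid. World frame = base frame: x ahead of the robot, y to its left, z up, the work surface at z = 0. Lengths are in mm, angles in rad, forces in N, time in s.
With the tool pointing down it reaches from about 400 to 850 mm from the base axis. Payload 4.4 kg.
Tool frame: the origin (TCP) lies midway between the tips of the shut fingers; the grasp point (between the pads) lies 19 mm behind it; z points along the fingers, y is the line along which they close (so a half turn about z gives the same grasp; the last joint's range is limited). The gripper opens to 94 mm and grips with 3 to 60 N. Pads are 16 mm wide; open, the fingers measure 119 mm over their backs; the gripper's body (75 mm by 177 mm) begins 78 mm behind the grasp point.
Start: joints at [-1.19, 0.628, 0.038, 1.517, -0.027, 0.996, -0.02], TCP at [280.832, 586.218, 205.478] pointing down, gripper open.
Joint ranges: [-3.06, 3.06], [-0.37, 2.12], [-1.25, 1.32], [0.18, 2.47], [-1.1, 4.24], [0.23, 1.98], [-2.94, 2.94]. Speed limits (rad/s): [2.57, 2.57, 3.14, 3.14, 3.14, 3.14, 3.14].

## Interface

Orientations are given as a rotation vector (axis times angle).
In Python, from cell import bot gives the robot as it stands. The module is installed in compiled form; this text tells all that it offers.
- The arm moves only by the tool jog_arm, never from a script. Its argument "motion" is a list of rows, each an object with "hand": the finger opening in cm, from 0 to 9.4; "slide": the shift along the tool's x, y, z in cm, a list of three; "angular": the turn, a rotation vector about the tool's x, y, z in rad, a list of three. A call has 1 to 20 rows; each row shifts and turns the commanded pose from where the row before left it, along the tool's axes as they then stand; what a row does not reach is not made up. A row lasts 1/10 s, in which the tool goes at most 50 mm and 8.59 degrees, less where a joint would pass 70% of its speed; a pose out of reach is approached as far as the arm can. A call is refused whole if a number of a shift passes 5 or a number of a turn 0.15, either way. A call with a gripper value outside its range is refused whole. The fingers move at their own pace and stop on an object; "grip_force" is the grip in N (left out, the last holds). Time passes only in rows, so rows that do not move let the fingers close. It gives the time, the measured TCP pose, the force, the opening and the grip force at its end, in the units of the state.
- bot.get_obs(): the state, without advancing time (a new reading comes with each control period).
- bot.read_camera(name): name is "side" or "top" or "wrist"; returns (picture, depth): 480x640x3 uint8, blue, green, red; 480x640 float32, mm along the optical axis (not along the pixel's ray), 0 where there is no reading.
- bot.get_calibration(name): a dict with "intrinsics" (3x3 intrinsics, pixels), "k1" (the pictures are not rectified: a ray, as slopes to the right and down, at radius r is drawn at 1 + k1 r^2 times it, then the intrinsics apply), "eye" and "attitude" of the camera in the world. Camera axes: x right, y down, z forward; pixel columns grow to the right and rows downward; lengths in mm; the calibration is good to about 2 mm. A picture is of the moment at which its call begins: read the wrist's pose just before it. get_calibration takes no time and is no camera call; for the wrist camera it gives the pose at the moment of the call.
- bot.job_done(): hands the job in; it is judged then, once.
The state is a dict: "t": time; "q": joint angles; "dq": joint speeds; "tau": joint torques, N m; "tcp_pos": TCP position; "eef_rot": TCP orientation; "contact_force": force on the tool from outside, world axes, zero at the start; "moment": the same for the moment, N m; "grip_width": opening from 0.0 (shut) to 1.0 (fully open); "grip_force": force on a finger pad.
Only numpy, scipy, OpenCV 4.12 (cv2) and the standard library are available. Lean on these libraries where they do the work, as an engineer would, in place of code of your own. Each camera call takes 0.05 s, during which the arm holds its last target. There are 200 camera calls.

## Working session

There is one attempt and no reset: what is moved stays moved. The work goes in short steps, Python scripts to look and compute and a tool call to move; the robot and the scene stay as the last step left them, time stands still between calls to the robot, and variables do not carry over. Pictures are saved under pics/ and viewed, at most 10 in all, crops included, and the job is handed in when it is done.

Besides the shell and the picture viewer there is one more tool, called as a command line: name --argument value ..., lists and objects as JSON in quotes. jog_arm: Moves the arm, as the interface text tells. Its arguments: {"type":"object","properties":{"motion":{"type":"array"},"grip_force":{"type":"number"}},"required":["motion"]}

```bash
mkdir -p pics
cat > h.py <<'E'
import numpy as np, cv2
from scipy.spatial.transform import Rotation as R
from cell import bot
def cam(n):
    c=bot.get_calibration(n); im,d=bot.read_camera(n); return im,d,c
def att(c):
    a=np.array(c["attitude"],float)
    return a if a.shape==(3,3) else R.from_rotvec(a).as_matrix()
def slopes(c,uv):
    K=np.array(c["intrinsics"]);uv=np.atleast_2d(np.array(uv,float))
    p=(uv-[K[0,2],K[1,2]])/[K[0,0],K[1,1]]
    s=p.copy()
    for _ in range(20): s=p/(1+c["k1"]*(s**2).sum(1,keepdims=True))
    return s
def plane(c,uv,z):
    s=slopes(c,uv); d=np.c_[s,np.ones(len(s))]@att(c).T; e=np.array(c["eye"])
    return e+d*((z-e[2])/d[:,2])[:,None]
def pts(c,uv,dep):
    s=slopes(c,uv); return np.array(c["eye"])+(np.c_[s,np.ones(len(s))]*np.array(dep)[:,None])@att(c).T
E
python3 - <<'E'
from h import *
for n in("top","side"):
    im,d,c=cam(n);print(n,c);cv2.imwrite(f"pics/{n}0.png",im);np.save(f"{n}d.npy",d)
print(bot.get_obs())
E
```

```text
top {'intrinsics': array([[493.27410389,   0.        , 316.1063668 ],
       [  0.        , 493.27410389, 242.3375353 ],
       [  0.        ,   0.        ,   1.        ]]), 'k1': -0.08187008520704131, 'eye': array([ 397.08810727, -406.03041045,  925.9492125 ]), 'attitude': array([-2.15416753,  2.1925612 , -0.05759545])}
side {'intrinsics': array([[516.23690251,   0.        , 322.91486325],
       [  0.        , 516.23690251, 244.22732676],
       [  0.        ,   0.        ,   1.        ]]), 'k1': 0.014461362558565982, 'eye': array([  344.24824844, -1113.20234962,   778.32256528]), 'attitude': array([-2.34405679,  0.11864661, -0.06294418])}
{'t': 0.1, 'q': array([-1.18977575,  0.62924901,  0.03846381,  1.51822114, -0.02700335,
        0.99629586, -0.01999361]), 'dq': array([-0.0001656 , -0.00214889, -0.00159072, -0.00080439,  0.00056255,
       -0.00121352,  0.00034638]), 'tau': array([ 2.15324195e-03, -5.50800025e+01,  1.14734877e+00, -1.87118536e+01,
       -5.21259487e-02,  1.91839988e-02,  4.59869079e-05]), 'tcp_pos': array([280.59788699, 585.67724413, 204.66441087]), 'eef_rot': array([-6.95978725e-01, -3.06317693e+00,  2.54258200e-03]), 'contact_force': array([-0.44212206, -0.44286408, -0.90487784]), 'moment': array([ 0.024215  ,  0.05302328, -0.01361591]), 'grip_force': 0.0, 'grip_width': 0.9987408447154712}
```

View pics/top0.png

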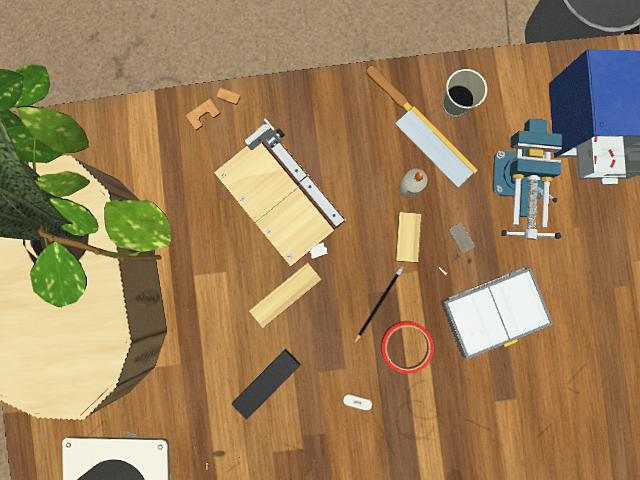

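View pics/side0.png

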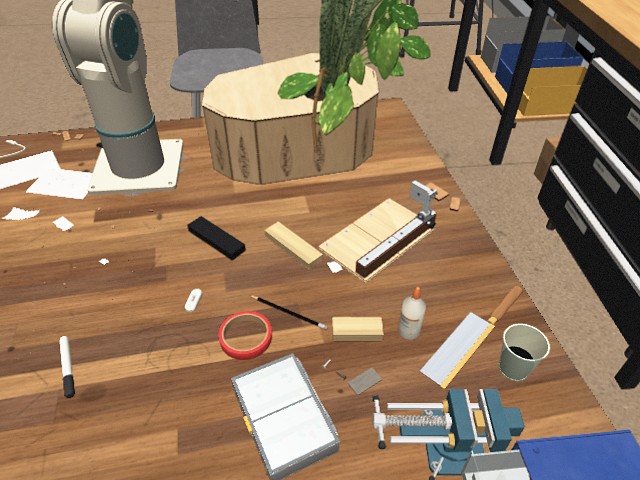

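The top view shows the jig bed (about 215–335, 140–265), with its fence on the upper right and the flip stop raised near (265,135). The pale batten is near (285,295) and its black look-alike near (267,383). The cut piece is at (408,237), the pencil at (380,305) and the bottle at (413,182). In the side view a plant in a planter stands between the arm's start side and the work, so I'll map it before moving.

Run:
```python
from h import *
P=[]
vv,uu=np.mgrid[0:480:2,0:640:2]; uv=np.c_[uu.ravel(),vv.ravel()]
for n in("top","side"):
    c=bot.get_calibration(n); d=np.load(f"{n}d.npy")[uv[:,1],uv[:,0]]
    m=d>0; P.append(pts(c,uv[m],d[m]))
P=np.vstack(P)
# height map 80mm grid: max z
print("planter region max z; rows x, cols y 480..-160")
for x in range(-160,880,80):
    r=[]
    for y in range(640,-560,-80):
        m=(abs(P[:,0]-x)<40)&(abs(P[:,1]-y)<40); r.append("%4d"%np.percentile(P[m,2],99) if m.sum()>3 else "   .")
    print(x," ".join(r))
# batten + jig bed + stop
c=bot.get_calibration("top");im=cv2.imread("pics/top0.png")
hsv=cv2.cvtColor(im,cv2.COLOR_BGR2HSV)
for p in [(285,295),(408,237),(265,205)]: print(p,hsv[p[1],p[0]])
m=cv2.inRange(hsv,(10,50,170),(30,140,255));m=cv2.morphologyEx(m,cv2.MORPH_OPEN,np.ones((3,3)))
cs,_=cv2.findContours(m,cv2.RETR_EXTERNAL,cv2.CHAIN_APPROX_NONE)
for q in cs:
    if cv2.contourArea(q)<500: continue
    b=cv2.boxPoints(cv2.minAreaRect(q)); print(cv2.contourArea(q),b.tolist())
    for z in (12,20): print(z,plane(c,b,z)[:,:2].round(0).tolist())
```

```text
planter region max z; rows x, cols y 480..-160
-160    .    .    .    .    .    .    5    3    3    2    8    2    2    3    3
-80    .    .    .    .    .    .    .   14  397  354    2    2    2    2    3
0    .    .    .    .    .    1    2   13  407  385    2    2    2    2    2
80    .    .    .    .    .    3    2  374  397  383    3    3    2    3    3
160    .    .    .    .    .    1    2  180  181   60    2   21   20    9   13
240    .    .    .    .    .    .  181  181  181  180    2   20   22    3   19
320    .    .    .    .    .    .  181  181  181  180    2   21   21    2   19
400    .    .    .    .    .  180  182  181  219  192  105    3   22   21    5
480    .    .    .    .    .  180  181  360  369  245  238   11   14   49    3
560    .    .    .    .    .    .  259  354  393  397    2   14   48   49    3
640    .    .    .    .    .    1    0  362  360  324    3  117  120   10    3
720    .    .    .    .    0    2    1    2  289    2    7    6    3    3    3
800    .    .    .    .    .    .    .    1    2    2    3    6    2    2   21
(285, 295) [ 24  94 238]
(40
[... 807 characters left out ...]
-574.0]]
20 [[429.0, -533.0], [518.0, -542.0], [515.0, -582.0], [425.0, -573.0]]
1916.0 [[31.921348571777344, 165.92971801757812], [70.04134368896484, 138.54776000976562], [138.96676635742188, 234.50274658203125], [100.84676361083984, 261.88470458984375]]
12 [[626.0, 169.0], [678.0, 92.0], [486.0, -52.0], [435.0, 23.0]]
20 [[624.0, 164.0], [675.0, 87.0], [485.0, -55.0], [435.0, 19.0]]
6568.0 [[212.4180145263672, 172.6112518310547], [256.3764343261719, 136.2977752685547], [333.8067626953125, 230.0292510986328], [289.8483581542969, 266.34271240234375]]
12 [[601.0, -193.0], [670.0, -277.0], [487.0, -421.0], [421.0, -338.0]]
20 [[600.0, -195.0], [667.0, -278.0], [487.0, -420.0], [421.0, -338.0]]
```

Run:
```python
from h import *
P=[]
vv,uu=np.mgrid[0:480,0:640]; uv=np.c_[uu.ravel(),vv.ravel()]
for n in("top","side"):
    c=bot.get_calibration(n); d=np.load(f"{n}d.npy")[uv[:,1],uv[:,0]]
    m=d>0; P.append(pts(c,uv[m],d[m]))
P=np.vstack(P); r=np.hypot(P[:,0],P[:,1]); a=np.degrees(np.arctan2(P[:,1],P[:,0]))
print("rows angle; cols r 160..860 step 50: max z")
for A in range(80,-60,-10):
    print(A," ".join("%4d"%np.percentile(P[m,2],99.8) if (m:=(abs(a-A)<5)&(abs(r-x)<25)).sum()>5 else "   ." for x in range(160,900,50)))
# stop/fence geometry from top depth near the jig
c=bot.get_calibration("top");im=cv2.imread("pics/top0.png");d=np.load("topd.npy")
y,x=np.mgrid[110:160,235:300];q=np.c_[x.ravel(),y.ravel()];dd=d[q[:,1],q[:,0]]
T=pts(c,q,dd);m=(dd>0)&(T[:,2]>70);print("stop pts",m.sum());print(T[m].mean(0),T[m].min(0),T[m].max(0))
# jig bed corners
hsv=cv2.cvtColor(im,cv2.COLOR_BGR2HSV)
mk=cv2.inRange(hsv,(10,50,170),(30,140,255));
big=np.zeros_like(mk);big[110:290,190:360]=mk[110:290,190:360]
q=max(cv2.findContours(big,cv2.RETR_EXTERNAL,cv2.CHAIN_APPROX_NONE)[0],key=cv2.contourArea)
print("approx",cv2.approxPolyDP(q,5,True)[:,0].tolist())
ap=cv2.approxPolyDP(q,5,True)[:,0];print(plane(c,ap,12)[:,:2].round(1).tolist())
cr=cv2.resize(im[100:280,190:360],None,fx=3.3,fy=3.3,interpolation=cv2.INTER_CUBIC);cv2.imwrite("pics/crop1.png",cr)
s=cv2.imread("pics/side0.png");cv2.imwrite("pics/c2.png",cv2.resize(s[170:290,310:450],None,fx=4,fy=4))
```

```text
rows angle; cols r 160..860 step 50: max z
80    4    3    .    .    .    .    .    .    .    .    .    .    .    .    .
70    4    4    5    .    .    .    .    .    .    .    .    .    .    .    .
60    3    3    2    .    .    .    .    .    .  210    .    .    .    .    .
50   10    2    2    .    .    .    .    .    .    .    .    .    .    .    .
40   12    2    .    .    .    .    .    .    .    .    .    .    .    .    .
30    2  179  181  180  181  180  180  180    .    .    .    .    .    .    .
20    2  182  182  182  182  181  182  182    .    .    1    2    3    0    .
10    2  181  181  181  203  216  357  367  359  363  361    3    3    .    .
0    3  181  182  182  203  219  283  381  408  363  364  293    3    .    .
-10    4  182  182  182  182  201  234  247  264  312    3    8    8    5    .
-20    3  180  181  181  180    3  199  238  231   15  114  121  108    7    4
-30    3    3    3    3    3    3    3    4   14   16   50  121   49    4    4
-40   14    3    3    3    3   22   23   23   23   15   50   42   78  121   14
-50   13    3    3   23   23   22    3    3   10    7    9   23   77  116   14
stop pts 409
[ 642.4583305  -296.96796926  108.7073394 ] [ 624.49459321 -322.21280069   70.88591106] [ 667.7162758  -272.99135864  123.24493392]
approx [[246, 146], [214, 172], [291, 265], [333, 229], [261, 143], [252, 150]]
[[651.2, -257.1], [602.5, -195.8], [423.8, -340.0], [489.4, -419.1], [656.2, -285.8], [643.1, -268.6]]
```

View pics/crop1.png

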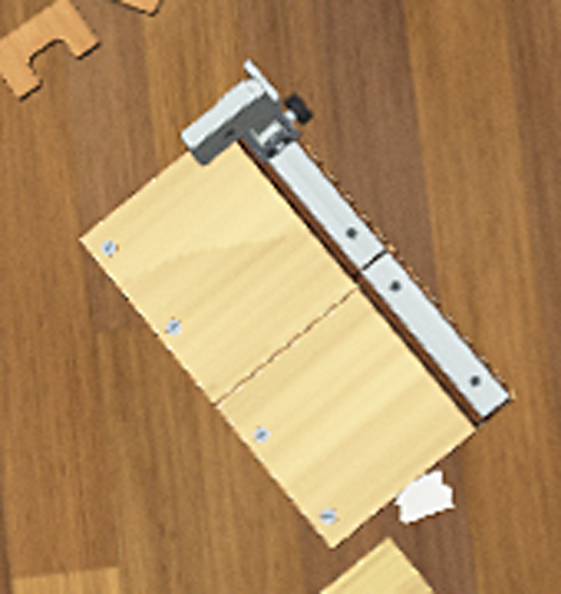

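The jig's y axis points at +38.9° in the world and its origin is near (548,-311). The batten lies across it, centred near (368,-328). I'll lift first, then retract to a small radius so the swing stays clear of the plant.

jog_arm --motion '[{"hand": 3, "slide": [0, 0, -3.5], "angular": [0, 0, 0]}, {"hand": 0, "slide": [0, -1, -4], "angular": [0, 0, 0]}, {"hand": 0, "slide": [0, -3, -4], "angular": [0, 0, 0]}, {"hand": 0, "slide": [0, -4, -2], "angular": [0, 0, 0]}, {"hand": 0, "slide": [0, -5, 0], "angular": [0, 0, 0]}, {"hand": 0, "slide": [0, -5, 0], "angular": [0, 0, 0]}, {"hand": 0, "slide": [0, -5, 0], "angular": [0, 0, 0]}, {"hand": 0, "slide": [0, -3, 0], "angular": [0, 0, 0]}, {"hand": 0, "slide": [0, 0, 0], "angular": [0, 0, 0]}]' --grip_force 20

```text
t: 1.0
tcp_pos: [166.9, 348.0, 340.6]
eef_rot: [-0.696, -3.063, 0.002]
contact_force: [0.4, 0.7, 0.3]
grip_width: 0.27
grip_force: 0.0
```

jog_arm --motion '[{"hand": 0, "slide": [0, -2.5, 0], "angular": [0, 0, 0]}, {"hand": 0, "slide": [0, -2.5, 0], "angular": [0, 0, 0]}, {"hand": 0, "slide": [0, 0, 0], "angular": [0, 0, -0.143]}, {"hand": 0, "slide": [0, 0, 0], "angular": [0, 0, -0.143]}, {"hand": 0, "slide": [0, 0, 0], "angular": [0, 0, -0.143]}, {"hand": 0, "slide": [0, 0, 0], "angular": [0, 0, -0.143]}, {"hand": 0, "slide": [0, 0, 0], "angular": [0, 0, -0.143]}, {"hand": 0, "slide": [0, 0, 0], "angular": [0, 0, -0.143]}, {"hand": 0, "slide": [0, 0, 0], "angular": [0, 0, -0.143]}, {"hand": 0, "slide": [0, 0, 0], "angular": [0, 0, -0.143]}, {"hand": 0, "slide": [0, 0, 0], "angular": [0, 0, -0.143]}, {"hand": 0, "slide": [0, 0, 0], "angular": [0, 0, -0.143]}, {"hand": 0, "slide": [0, 0, 0], "angular": [0, 0, -0.14]}, {"hand": 0, "slide": [0, 0, 0], "angular": [0, 0, 0]}]'

```text
t: 2.4
tcp_pos: [147.2, 307.4, 340.4]
eef_rot: [-1.673, 2.659, 0.0]
contact_force: [-0.2, -0.4, 0.6]
grip_width: 0.006
grip_force: 0.0
```

Run:
```python
from h import *
o=bot.get_obs();print(o['q'].round(2),o['tcp_pos'],R.from_rotvec(o['eef_rot']).as_matrix().round(2))
for n in("wrist","side"):
    im,d,c=cam(n);print(c['eye'],np.percentile(d[d>0],[1,10,50]));cv2.imwrite(f"pics/{n}1.png",im)
    if n=="wrist":
        v,u=np.nonzero(d>0);P=pts(c,np.c_[u,v],d[v,u]);print(att(c).round(2),P[:,2].max(),P.min(0),P.max(0))
```

```text
[-1.23  0.    0.02  2.06 -0.    1.08  1.49] [147.23322078 307.43866493 340.37220604] [[-0.43 -0.9   0.  ]
 [-0.9   0.43  0.  ]
 [-0.   -0.   -1.  ]]
[116.34730374 241.52648728 519.40110983] [ 53.8914045   66.95686722 487.09474182]
[[-0.9   0.42  0.11]
 [ 0.43  0.87  0.22]
 [ 0.    0.25 -0.97]] 479.00743007584083 [-1076.73798512   -17.1617672   -761.60394367] [1634.53194304 1874.65425317  479.00743008]
[  344.24824844 -1113.20234962   778.32256528] [ 638.74391357  790.41622314 1125.87322998]
```

View pics/wrist1.png

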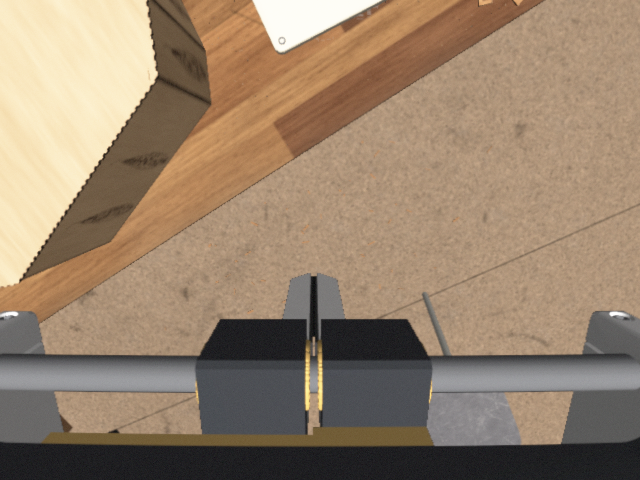

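The wrist view shows the shut fingers at (313,330), with the planter edge on the left (top-left, down to about 210,100). The swing at radius 340 mm and z 340 is clear, so I'll go.

jog_arm --motion '[{"hand": 0, "slide": [0.17, -3.4, 0], "angular": [0, 0, 0.1]}, {"hand": 0, "slide": [0.17, -3.4, 0], "angular": [0, 0, 0.1]}, {"hand": 0, "slide": [0.17, -3.4, 0], "angular": [0, 0, 0.1]}, {"hand": 0, "slide": [0.17, -3.4, 0], "angular": [0, 0, 0.1]}, {"hand": 0, "slide": [0.17, -3.4, 0], "angular": [0, 0, 0.1]}, {"hand": 0, "slide": [0.17, -3.4, 0], "angular": [0, 0, 0.1]}, {"hand": 0, "slide": [0.17, -3.4, 0], "angular": [0, 0, 0.1]}, {"hand": 0, "slide": [0.17, -3.4, 0], "angular": [0, 0, 0.1]}, {"hand": 0, "slide": [0.17, -3.4, 0], "angular": [0, 0, 0.1]}, {"hand": 0, "slide": [0.17, -3.4, 0], "angular": [0, 0, 0.1]}]'

```text
t: 3.5
tcp_pos: [338.3, 40.2, 340.6]
eef_rot: [-0.182, 3.135, -0.0]
contact_force: [0.1, 0.3, 0.1]
grip_width: 0.007
grip_force: 0.0
```

jog_arm --motion '[{"hand": 0, "slide": [0.17, -3.4, 0], "angular": [0, 0, 0.1]}, {"hand": 0, "slide": [0.17, -3.4, 0], "angular": [0, 0, 0.1]}, {"hand": 0, "slide": [0.17, -3.4, 0], "angular": [0, 0, 0.1]}, {"hand": 0, "slide": [0.17, -3.4, 0], "angular": [0, 0, 0.1]}, {"hand": 0, "slide": [0.17, -3.4, 0], "angular": [0, 0, 0.1]}, {"hand": 0, "slide": [0.17, -3.4, 0], "angular": [0, 0, 0.1]}, {"hand": 0, "slide": [0.17, -3.4, 0], "angular": [0, 0, 0.1]}, {"hand": 0, "slide": [0.17, -3.4, 0], "angular": [0, 0, 0.1]}, {"hand": 0, "slide": [0, 0, 0], "angular": [0, 0, 0]}]'

```text
t: 4.4
tcp_pos: [262.9, -216.7, 340.7]
eef_rot: [1.06, 2.957, -0.001]
contact_force: [-0.3, 0.3, 0.5]
grip_width: 0.003
grip_force: 0.0
```

jog_arm --motion '[{"hand": 0, "slide": [0, 0, 0], "angular": [0, 0, 0.102]}, {"hand": 0, "slide": [0, 0, 0], "angular": [0, 0, 0.102]}, {"hand": 0, "slide": [-3.4, 2.5, 0], "angular": [0, 0, 0]}, {"hand": 0, "slide": [-3.4, 2.5, 0], "angular": [0, 0, 0]}, {"hand": 0, "slide": [-3.4, 2.5, 0], "angular": [0, 0, 0]}, {"hand": 0, "slide": [-3.4, 2.5, 0], "angular": [0, 0, 0]}, {"hand": 0, "slide": [-3.4, 2.5, 0], "angular": [0, 0, 0]}, {"hand": 0, "slide": [0, 0, 0], "angular": [0, 0, 0]}, {"hand": 0, "slide": [0, 0, 0], "angular": [0, 0, 0]}]'

```text
t: 5.3
tcp_pos: [470.0, -264.7, 339.3]
eef_rot: [-1.338, -2.84, 0.002]
contact_force: [-1.3, 0.4, 0.8]
grip_width: 0.002
grip_force: 0.0
```

Run:
```python
from h import *
o=bot.get_obs();print(o['q'].round(2),o['tcp_pos'],o['eef_rot'])
im,d,c=cam("wrist");cv2.imwrite("pics/w2.png",im);np.save("w2.npy",d);np.save("w2c.npy",c,allow_pickle=True)
ex=np.array([.628,-.778]);ey=np.array([.778,.628]);O=np.array([547.7,-310.7])
v,u=np.nonzero(d>0);P=pts(c,np.c_[u,v],d[v,u])
J=np.c_[(P[:,:2]-O)@ex,(P[:,:2]-O)@ey,P[:,2]]
# bed height, fence face
m=(abs(J[:,0]+10)<25)&(abs(J[:,1])<60);print("bed z",np.median(J[m,2]))
m=(J[:,2]>40)&(J[:,2]<52)&(J[:,1]>-110)&(J[:,1]<50)&(J[:,0]>30)&(J[:,0]<90);print("fence x by y",[(y,np.percentile(J[k,0],[3,97]).round(1)) for y in(-90,-50,0,40) if (k:=m&(abs(J[:,1]-y)<8)).sum()>10],np.median(J[m,2]))
m=(J[:,2]>66)&(J[:,2]<140)&(J[:,1]>60)&(J[:,1]<115)&(J[:,0]>0)&(J[:,0]<130);S=J[m];print(len(S),S.min(0),S.max(0))
for z in range(70,126,5):
    k=abs(S[:,2]-z)<2.5
    if k.sum()>3: print(z,k.sum(),np.percentile(S[k,0],[2,50,98]).round(1),np.percentile(S[k,1],[2,98]).round(1))
```

```text
[-0.11  0.45  0.88  1.64 -0.36  1.23  1.54] [ 470.0012185  -264.68710164  339.26378982] [-1.33798431e+00 -2.83970282e+00  2.09188442e-03]
bed z 11.718277461428386
fence x by y [(-90, array([48.2, 73.9])), (40, array([49.4, 73.6]))] 46.75476357490487
385 [21.66921115 79.50648191 66.04380406] [ 68.25117829  90.19203457 122.17432332]
70 9 [56.7 58.9 68. ] [79.9 81.9]
75 5 [57.5 62.8 64.8] [79.8 80.7]
80 15 [22.3 34.3 60.8] [79.8 88.3]
85 36 [22.  36.4 59.2] [79.7 88.3]
90 31 [22.  29.8 56.8] [79.5 88.4]
95 33 [21.8 27.6 54.5] [79.8 88.7]
100 30 [21.9 32.4 52. ] [79.6 88.8]
105 32 [22.  29.8 49.1] [79.9 88.5]
110 35 [22.2 25.7 46.7] [79.9 88.9]
115 27 [22.1 27.  44.7] [79.8 88.7]
120 129 [22.1 31.9 42.6] [80.  89.8]
```

View pics/w2.png

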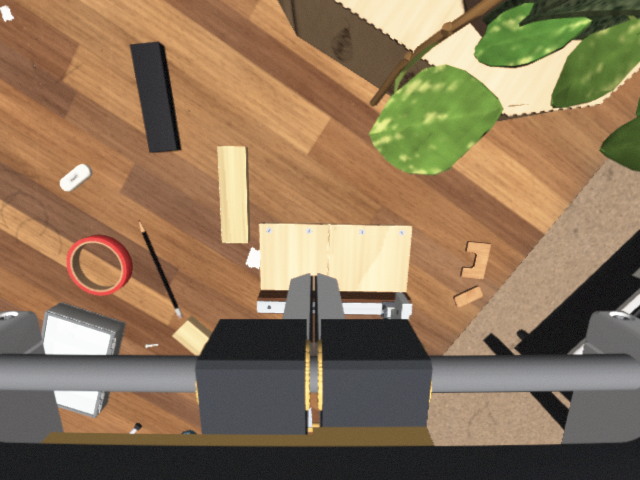

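The view shows the bed (260–410, 225–290), the stop upright at its right end (~400,305) and the batten at (233,195). The depth puts the foot's front face at jig x=22 and y=80–90, which agrees with an upright arm (θ≈1.57). Next I'll go in behind the tab with shut fingers.

jog_arm --motion '[{"hand": 0, "slide": [-3.1, 1.95, 0], "angular": [0, 0, 0]}, {"hand": 0, "slide": [-3.1, 1.95, 0], "angular": [0, 0, 0]}, {"hand": 0, "slide": [-3.1, 1.95, 0], "angular": [0, 0, 0]}, {"hand": 0, "slide": [-3.1, 1.95, 0], "angular": [0, 0, 0]}, {"hand": 0, "slide": [-3.1, 1.95, 0], "angular": [0, 0, 0]}, {"hand": 0, "slide": [-3.1, 1.95, 0], "angular": [0, 0, 0]}, {"hand": 0, "slide": [0, 0, 3.5], "angular": [0, 0, 0]}, {"hand": 0, "slide": [0, 0, 3.5], "angular": [0, 0, 0]}, {"hand": 0, "slide": [0, 0, 3.5], "angular": [0, 0, 0]}, {"hand": 0, "slide": [0, 0, 3.5], "angular": [0, 0, 0]}, {"hand": 0, "slide": [0, 0, 3.5], "angular": [0, 0, 0]}, {"hand": 0, "slide": [0, 0, 0], "angular": [0, 0, 0]}, {"hand": 0, "slide": [0, 0, 0], "angular": [0, 0, 0]}]'

```text
t: 6.65
tcp_pos: [678.1, -334.0, 166.8]
eef_rot: [1.34, 2.841, -0.0]
contact_force: [1.1, -0.1, 1.0]
grip_width: 0.006
grip_force: 0.0
```

```bash
cat >> h.py <<'E'
ex=np.array([.628,-.778]);ey=np.array([.778,.628]);O=np.array([547.7,-310.7])
def jig(p): p=np.atleast_2d(p); return np.c_[(p[:,:2]-O)@ex,(p[:,:2]-O)@ey,p[:,2]]
def st():
    o=bot.get_obs(); M=R.from_rotvec(o['eef_rot']).as_matrix()
    f=o['contact_force']; print("t",o['t'],"q",o['q'].round(2),"tcp",o['tcp_pos'].round(1),"jig",jig(o['tcp_pos'])[0].round(1),"yaw y_t",np.degrees(np.arctan2(M[1,1],M[0,1])).round(2),"z_t",M[:,2].round(3),"Fjig",np.round([f[:2]@ex,f[:2]@ey,f[2]],1)); return o
E
python3 -c "
from h import *
st()"
```

```text
t 6.65 q [ 0.1   0.93  0.73  1.21 -0.61  1.21  1.52] tcp [ 678.1 -334.   166.8] jig [100.   86.8 166.8] yaw y_t 39.5 z_t [ 0. -0. -1.] Fjig [0.8 0.8 1. ]
```

jog_arm --motion '[{"hand": 0, "slide": [0, -0.1, 3.1], "angular": [0, 0, 0]}, {"hand": 0, "slide": [0, 0, 3.1], "angular": [0, 0, 0]}, {"hand": 0, "slide": [0, 0, 0], "angular": [0, 0, 0]}, {"hand": 0, "slide": [1.4, 0, -0.1], "angular": [0, 0, 0]}, {"hand": 0, "slide": [1.1, 0, -0.3], "angular": [0, 0, 0]}, {"hand": 0, "slide": [1.2, 0, -0.1], "angular": [0, 0, 0]}, {"hand": 0, "slide": [1.2, 0, 0.3], "angular": [0, 0, 0]}, {"hand": 0, "slide": [1.2, 0, 0.6], "angular": [0, 0, 0]}, {"hand": 0, "slide": [1.0, 0, 0.7], "angular": [0, 0, 0]}, {"hand": 0, "slide": [1.0, 0, 1.0], "angular": [0, 0, 0]}, {"hand": 0, "slide": [0.6, 0, 0.9], "angular": [0, 0, 0]}, {"hand": 0, "slide": [0.3, 0, 0.8], "angular": [0, 0, 0]}, {"hand": 0, "slide": [0, 0, 0], "angular": [0, 0, 0]}, {"hand": 0, "slide": [0, 0, 0], "angular": [0, 0, 0]}]'

```text
t: 8.05
tcp_pos: [621.3, -265.7, 66.8]
eef_rot: [1.338, 2.84, 0.001]
contact_force: [0.3, 1.7, 4.9]
grip_width: 0.006
grip_force: 2.7
```

```bash
python3 -c "
from h import *
st()"
```

```text
t 8.05 q [ 0.01  0.93  0.67  1.57 -0.69  0.9   1.61] tcp [ 621.3 -265.7   66.8] jig [11.2 85.5 66.8] yaw y_t 39.54 z_t [ 0.002 -0.    -1.   ] Fjig [-1.1  1.3  4.9]
```

Contact at 66.8 mm, against 66.5 expected with the stop down. I'll press a little more to seat it, then lift and check.

jog_arm --motion '[{"hand": 0, "slide": [0, 0, 0.3], "angular": [0, 0, 0]}, {"hand": 0, "slide": [0, 0, 0.3], "angular": [0, 0, 0]}, {"hand": 0, "slide": [0, 0, 0], "angular": [0, 0, 0]}]'

```text
t: 8.35
tcp_pos: [621.4, -265.8, 65.9]
eef_rot: [1.338, 2.839, 0.005]
contact_force: [-8.7, 7.4, 35.7]
grip_width: 0.002
grip_force: 18.0
```

jog_arm --motion '[{"hand": 0, "slide": [0, 0, -3], "angular": [0, 0, 0]}, {"hand": 0, "slide": [0, 0, -5], "angular": [0, 0, 0]}, {"hand": 3, "slide": [2, -4, -4], "angular": [0, 0, 0]}, {"hand": 6, "slide": [3, -4, -3], "angular": [0, 0, 0]}, {"hand": 8, "slide": [3, -3, -1], "angular": [0, 0, 0]}, {"hand": 8, "slide": [3, -2, 0], "angular": [0, 0, 0]}, {"hand": 8, "slide": [0, 0, 0], "angular": [0, 0, 0]}, {"hand": 8, "slide": [0, 0, 0], "angular": [0, 0, 0]}]'

```text
t: 9.15
tcp_pos: [464.5, -261.4, 209.1]
eef_rot: [1.34, 2.84, 0.001]
contact_force: [0.3, -0.0, -0.3]
grip_width: 0.476
grip_force: 0.0
```

```bash
cat > meas.py <<'E'
from h import *
import sys
o=st();im,d,c=cam("wrist");cv2.imwrite("pics/%s.png"%sys.argv[1],im)
v,u=np.nonzero(d>0);J=jig(pts(c,np.c_[u,v],d[v,u]))
m=(abs(J[:,0]+10)<30)&(abs(J[:,1]-10)<60);print("bed z",np.median(J[m,2]))
m=(J[:,2]>40)&(J[:,2]<55)&(J[:,0]>35)&(J[:,0]<90);print("fence x",[(y,np.percentile(J[k,0],[3,97]).round(1).tolist()) for y in(-90,-60,-30,0,30,50) if (k:=m&(abs(J[:,1]-y)<6)).sum()>10])
m=(J[:,2]>30)&(J[:,2]<140)&(J[:,1]>70)&(J[:,1]<105)&(J[:,0]>-20)&(J[:,0]<48);S=J[m]
if len(S): print("stop",len(S),np.percentile(S,2,axis=0).round(1),np.percentile(S,98,axis=0).round(1))
hsv=cv2.cvtColor(im,cv2.COLOR_BGR2HSV);mk=cv2.inRange(hsv,(10,50,150),(30,150,255))
for q in cv2.findContours(cv2.morphologyEx(mk,cv2.MORPH_OPEN,np.ones((3,3))),cv2.RETR_EXTERNAL,cv2.CHAIN_APPROX_NONE)[0]:
    if cv2.contourArea(q)<800: continue
    b=cv2.boxPoints(cv2.minAreaRect(q)); zz=pts(c,q[:,0],np.maximum(d[q[:,0,1],q[:,0,0]],1))[:,2]
    z=20; W=plane(c,q[:,0].astype(float),z)[:,:2].astype(np.float32);r=cv2.minAreaRect(W)
    print("blob",np.round(b.mean(0)),"z",np.median(zz).round(1),"world rect@20",np.round(r[0],1),np.round(r[1],1),round(r[2],1),"jig",jig([[*r[0],z]])[0].round(1))
E
python3 meas.py w3
```

```text
t 9.15 q [-0.06  0.58  0.82  1.85 -0.52  0.94  1.68] tcp [ 464.5 -261.4  209.1] jig [-90.6 -33.8 209.1] yaw y_t 39.5 z_t [ 0.001  0.    -1.   ] Fjig [ 0.2  0.2 -0.3]
bed z 11.71500361811033
fence x [(-90, [48.4, 55.7]), (-60, [48.6, 55.3]), (-30, [48.5, 54.8]), (0, [48.9, 54.8]), (30, [48.8, 54.6])]
stop 194 [-0.9 76.5 30.6] [12.9 91.5 64.9]
blob [315. 414.] z -0.1 world rect@20 [ 624.  -451.4] [196.8  62.9] 39.5 jig [157.4 -29.   20. ]
blob [ 84. 336.] z 0.2 world rect@20 [ 339.5 -544.7] [54.3 39.9] 80.4 jig [  51.3 -308.9   20. ]
blob [ 36. 308.] z 0.5 world rect@20 [ 276.9 -549.3] [68.3 41.8] 7.5 jig [  15.5 -360.5   20. ]
blob [345.  47.] z -0.2 world rect@20 [ 379.9 -110.7] [183.1  27.7] 8.8 jig [-261.   -5.   20.]
blob [315. 177.] z 0.4 world rect@20 [ 473.2 -237.7] [718.  333.3] 27.4 jig [-103.6  -12.1   20. ]
```

The stop is down: its top is at 65 mm and 6 mm of extra command gave 36 N. Next I'll go over the batten.

jog_arm --motion '[{"hand": 8, "slide": [0.2, -3, 1], "angular": [0, 0, 0]}, {"hand": 8, "slide": [0.2, -3, 1], "angular": [0, 0, 0]}, {"hand": 8, "slide": [0.2, -3, 1], "angular": [0, 0, 0]}, {"hand": 8, "slide": [0.2, -2.7, 1], "angular": [0, 0, 0]}, {"hand": 8, "slide": [0, 0, 0], "angular": [0, 0, 0]}, {"hand": 8, "slide": [0, 0, 0], "angular": [0, 0, 0]}]'

```text
t: 9.8
tcp_pos: [369.8, -330.4, 168.2]
eef_rot: [1.34, 2.841, -0.001]
contact_force: [0.8, 0.8, -0.2]
grip_width: 0.851
grip_force: 0.0
```

```bash
cat > bat.py <<'E'
from h import *
import sys
zlo,zhi=float(sys.argv[2]),float(sys.argv[3])
o=st();im,d,c=cam("wrist");cv2.imwrite("pics/%s.png"%sys.argv[1],im)
v,u=np.nonzero(d>0);P=pts(c,np.c_[u,v],d[v,u]);J=jig(P)
lo=[float(a) for a in sys.argv[4:6]];hi=[float(a) for a in sys.argv[6:8]]
m=(J[:,2]>zlo)&(J[:,2]<zhi)&(J[:,:2]>lo).all(1)&(J[:,:2]<hi).all(1)
hsv=cv2.cvtColor(im,cv2.COLOR_BGR2HSV)[v,u];m&=(hsv[:,2]>120)
S=J[m];print(len(S),"z",np.median(S[:,2]).round(1));r=cv2.minAreaRect(S[:,:2].astype(np.float32));print("rect jig",np.round(r[0],1),np.round(r[1],1),round(r[2],2))
print(np.percentile(S,1,axis=0).round(1),np.percentile(S,99,axis=0).round(1))
E
python3 bat.py w4 14 30 -185 -200 -15 -110
```

```text
t 9.8 q [ 0.17  0.57  0.76  1.99 -0.55  0.79  1.94] tcp [ 369.8 -330.4  168.2] jig [ -96.4 -150.8  168.2] yaw y_t 39.5 z_t [-0. -0. -1.] Fjig [-0.1  1.1 -0.2]
5757 z 19.8
rect jig [ -98.1 -149.5] [ 39.9 139.6] 89.92
[-166.8 -169.4   18. ] [ -30.2 -130.3   21.4]
```

View pics/w4.png

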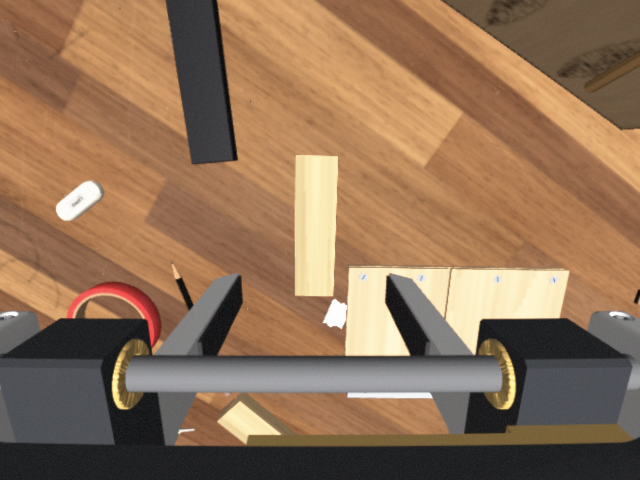

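The batten is at (316,225), aligned with jig x at jig (-98,-149.5), and measures 40x140 with its top at 20, which matches the given sizes. I'll grasp it.

jog_arm --motion '[{"hand": 7.5, "slide": [0.16, 0.13, 4], "angular": [0, 0, 0.012]}, {"hand": 7.5, "slide": [0, 0, 4], "angular": [0, 0, 0]}, {"hand": 7.5, "slide": [0, 0, 4], "angular": [0, 0, 0]}, {"hand": 7.5, "slide": [0, 0, 3], "angular": [0, 0, 0]}, {"hand": 7.5, "slide": [0, 0, 1.4], "angular": [0, 0, 0]}, {"hand": 6, "slide": [0, 0, 0], "angular": [0, 0, 0]}, {"hand": 3.5, "slide": [0, 0, 0], "angular": [0, 0, 0]}, {"hand": 3.5, "slide": [0, 0, 0], "angular": [0, 0, 0]}, {"hand": 3.5, "slide": [0, 0, 0], "angular": [0, 0, 0]}, {"hand": 3.5, "slide": [0, 0, 0], "angular": [0, 0, 0]}, {"hand": 3.5, "slide": [0, 0, 0], "angular": [0, 0, 0]}]' --grip_force 25

```text
t: 10.95
tcp_pos: [369.7, -327.8, 5.3]
eef_rot: [1.355, 2.832, -0.0]
contact_force: [0.0, 1.5, 7.0]
grip_width: 0.426
grip_force: 25.0
```

```bash
python3 -c "
from h import *
print(st()['grip_width'])"
```

```text
t 10.95 q [ 0.38  0.8   0.45  2.1  -0.86  0.42  2.19] tcp [ 369.7 -327.8    5.3] jig [ -98.5 -149.3    5.3] yaw y_t 38.86 z_t [ 0.002 -0.001 -1.   ] Fjig [-1.1  0.9  7. ]
0.4262571324694706
```

jog_arm --motion '[{"hand": 3.5, "slide": [0, 0, -2], "angular": [0, 0, 0]}, {"hand": 3.5, "slide": [0, 0, -4], "angular": [0, 0, 0]}, {"hand": 3.5, "slide": [0, 0, -4], "angular": [0, 0, 0]}, {"hand": 3.5, "slide": [0, 0, 0], "angular": [0, 0, 0.1428]}, {"hand": 3.5, "slide": [0, 0, 0], "angular": [0, 0, 0.1428]}, {"hand": 3.5, "slide": [0, 0, 0], "angular": [0, 0, 0.1428]}, {"hand": 3.5, "slide": [0, 0, 0], "angular": [0, 0, 0.1428]}, {"hand": 3.5, "slide": [0, 0, 0], "angular": [0, 0, 0.1428]}, {"hand": 3.5, "slide": [0, 0, 0], "angular": [0, 0, 0.1428]}, {"hand": 3.5, "slide": [0, 0, 0], "angular": [0, 0, 0.1428]}, {"hand": 3.5, "slide": [0, 0, 0], "angular": [0, 0, 0.1428]}, {"hand": 3.5, "slide": [0, 0, 0], "angular": [0, 0, 0.1428]}, {"hand": 3.5, "slide": [0, 0, 0], "angular": [0, 0, 0.1428]}, {"hand": 3.5, "slide": [0, 0, 0], "angular": [0, 0, 0.1428]}, {"hand": 3.5, "slide": [3, 2, 0], "angular": [0, 0, 0]}, {"hand": 3.5, "slide": [3, 2, 0], "angular": [0, 0, 0]}, {"hand": 3.5, "slide": [3, 2, 0], "angular": [0, 0, 0]}, {"hand": 3.5, "slide": [3, 2, 0], "angular": [0, 0, 0]}, {"hand": 3.5, "slide": [2.7, 2, 0], "angular": [0, 0, 0]}, {"hand": 3.5, "slide": [0, 0, 0], "angular": [0, 0, 0]}]'

```text
t: 12.95
tcp_pos: [551.1, -311.1, 103.5]
eef_rot: [2.959, 1.056, 0.003]
contact_force: [-0.6, 0.3, -1.1]
grip_width: 0.425
grip_force: 25.0
```

```bash
python3 -c "
from h import *
print(st()['grip_width'])"
```

```text
t 12.95 q [-0.08  0.99  1.08  1.68 -0.98  1.1   0.42] tcp [ 551.1 -311.1  103.5] jig [  2.5   2.3 103.5] yaw y_t -50.72 z_t [ 0.002  0.001 -1.   ] Fjig [-0.6 -0.3 -1.1]
0.42484593548467076
```

jog_arm --motion '[{"hand": 3.5, "slide": [0.3, 0.2, 2], "angular": [0, 0, 0.008]}, {"hand": 3.5, "slide": [0, 0, 3], "angular": [0, 0, 0]}, {"hand": 3.5, "slide": [0, 0, 2], "angular": [0, 0, 0]}, {"hand": 3.5, "slide": [0, 0, 1], "angular": [0, 0, 0]}, {"hand": 3.5, "slide": [0, 0, 0.5], "angular": [0, 0, 0]}, {"hand": 3.5, "slide": [0, 0, 0.1], "angular": [0, 0, 0]}, {"hand": 3.5, "slide": [0, 0, 0], "angular": [0, 0, 0]}]'

```text
t: 13.65
tcp_pos: [549.8, -313.5, 19.2]
eef_rot: [2.966, 1.032, 0.001]
contact_force: [0.2, 0.3, -1.4]
grip_width: 0.428
grip_force: 25.0
```

```bash
python3 -c "
from h import *
print(st()['grip_width'])"
```

```text
t 13.65 q [-0.02  1.07  0.94  1.72 -1.06  0.95  0.46] tcp [ 549.8 -313.5   19.2] jig [ 3.5 -0.1 19.2] yaw y_t -51.65 z_t [ 0.001 -0.001 -1.   ] Fjig [-0.1  0.3 -1.4]
0.4284813840124618
```

jog_arm --motion '[{"hand": 3.5, "slide": [0.3, 0.1, 0], "angular": [0, 0, -0.007]}, {"hand": 3.5, "slide": [0.3, 0, 0], "angular": [0, 0, 0]}, {"hand": 3.5, "slide": [0, 0, 0.15], "angular": [0, 0, 0]}, {"hand": 3.5, "slide": [0, 0, 0], "angular": [0, 0, 0]}, {"hand": 3.5, "slide": [0, 0, 0], "angular": [0, 0, 0]}]'

```text
t: 14.15
tcp_pos: [555.6, -309.9, 17.4]
eef_rot: [2.963, 1.044, 0.001]
contact_force: [1.3, -0.9, 1.6]
grip_width: 0.427
grip_force: 25.0
```

```bash
python3 -c "
from h import *
print(st()['grip_width'])"
```

```text
t 14.15 q [-0.03  1.07  0.94  1.71 -1.05  0.95  0.45] tcp [ 555.6 -309.9   17.4] jig [ 4.4  6.7 17.4] yaw y_t -51.19 z_t [ 0.001 -0.    -1.   ] Fjig [1.5 0.4 1.6]
0.42671575573525794
```

jog_arm --motion '[{"hand": 4.7, "slide": [0, 0, 0], "angular": [0, 0, 0]}, {"hand": 4.7, "slide": [0, 0, 0], "angular": [0, 0, 0]}, {"hand": 4.7, "slide": [0, 0, 0], "angular": [0, 0, 0]}, {"hand": 4.7, "slide": [0, 0, -2], "angular": [0, 0, 0]}, {"hand": 4.7, "slide": [0, 0, -4], "angular": [0, 0, 0]}, {"hand": 4.7, "slide": [0, 0, -5], "angular": [0, 0, 0]}, {"hand": 3, "slide": [0, -3, -2], "angular": [0, 0, 0]}, {"hand": 0, "slide": [0, -3, 0], "angular": [0, 0, 0]}, {"hand": 0, "slide": [0, 0, 0], "angular": [0, 0, 0]}, {"hand": 0, "slide": [0, 0, 0], "angular": [0, 0, 0]}]'

```text
t: 15.15
tcp_pos: [518.0, -263.1, 148.2]
eef_rot: [2.962, 1.043, 0.002]
contact_force: [-0.6, -0.2, 0.5]
grip_width: 0.195
grip_force: 0.0
```

```bash
python3 bat.py w5 27 37 -60 -90 46 79; python3 -c "
from h import *
im,d,c=cam('top')
J=None
v,u=np.nonzero(d>0);J=jig(pts(c,np.c_[u,v],d[v,u]))
m=(J[:,2]>55)&(J[:,2]<85)&(J[:,1]>70)&(J[:,1]<100)&(J[:,0]>-10)&(J[:,0]<50);S=J[m];print('stop',len(S),S.min(0),S.max(0))"
```

```text
t 15.15 q [-0.18  0.87  1.09  1.79 -0.89  1.06  0.36] tcp [ 518.  -263.1  148.2] jig [-55.7   6.8 148.2] yaw y_t -51.19 z_t [ 0.002 -0.    -1.   ] Fjig [-0.2 -0.6  0.5]
6740 z 31.8
rect jig [5.4 6.2] [139.8  40.4] 89.56
[-14.5 -61.2  29.6] [24.8 74.4 33.5]
stop 49 [-0.63339746 72.06242603 56.27681638] [11.01861058 84.85668768 69.54357853]
```

View pics/w5.png

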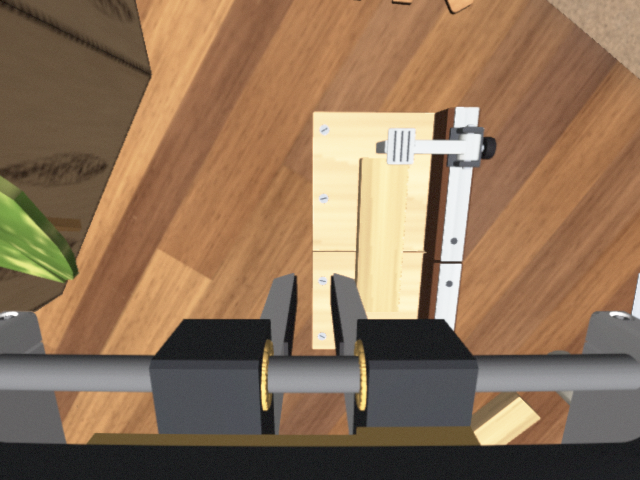

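The view shows the stop down over the bed (tab at 400,147, bar level to the bracket). The batten at (385,235) lies on the bed, parallel to the fence with a gap of a few millimetres to the stop. I'll push it into the fence with shut fingers.

jog_arm --motion '[{"hand": 0, "slide": [0, 0, 4], "angular": [0, 0, 0]}, {"hand": 0, "slide": [0, 0, 4], "angular": [0, 0, 0]}, {"hand": 0, "slide": [0, 0, 3.5], "angular": [0, 0, 0]}, {"hand": 0, "slide": [0, 0, 1.3], "angular": [0, 0, 0]}, {"hand": 0, "slide": [0, 1, 0], "angular": [0, 0, 0]}, {"hand": 0, "slide": [0, 0.8, 0], "angular": [0, 0, 0]}, {"hand": 0, "slide": [0, 0.6, 0], "angular": [0, 0, 0]}, {"hand": 0, "slide": [0, 0.6, 0], "angular": [0, 0, 0]}, {"hand": 0, "slide": [0, 0.6, 0], "angular": [0, 0, 0]}, {"hand": 0, "slide": [0, 0.6, 0], "angular": [0, 0, 0]}, {"hand": 0, "slide": [0, 0.5, 0], "angular": [0, 0, 0]}, {"hand": 0, "slide": [0, 0.3, 0], "angular": [0, 0, 0]}, {"hand": 0, "slide": [0, 0, 0], "angular": [0, 0, 0]}]'

```text
t: 16.55
tcp_pos: [549.0, -302.7, 19.0]
eef_rot: [2.963, 1.043, 0.0]
contact_force: [-0.2, -0.4, 0.3]
grip_width: 0.003
grip_force: 0.0
```

```bash
python3 -c "
from h import *
st()"
```

```text
t 16.55 q [-0.03  1.04  0.9   1.73 -1.02  0.91  0.43] tcp [ 549.  -302.7   19. ] jig [-5.4  6.1 19. ] yaw y_t -51.22 z_t [ 0.    -0.001 -1.   ] Fjig [ 0.2 -0.4  0.3]
```

Almost no force yet, so I'll push on in small steps until contact.

jog_arm --motion '[{"hand": 0, "slide": [0, 0.2, 0], "angular": [0, 0, 0]}, {"hand": 0, "slide": [0, 0.2, 0], "angular": [0, 0, 0]}, {"hand": 0, "slide": [0, 0, 0], "angular": [0, 0, 0]}]'

```text
t: 16.85
tcp_pos: [550.2, -303.7, 18.7]
eef_rot: [-2.959, -1.042, 0.001]
contact_force: [-4.2, 3.6, 3.5]
grip_width: 0.002
grip_force: 2.6
```

```bash
python3 -c "
from h import *
st()"
```

```text
t 16.85 q [-0.02  1.05  0.9   1.73 -1.02  0.92  0.43] tcp [ 550.2 -303.7   18.7] jig [-3.9  6.3 18.7] yaw y_t -51.2 z_t [-0.002  0.004 -1.   ] Fjig [-5.4 -1.   3.5]
```

jog_arm --motion '[{"hand": 0, "slide": [0, 0.2, 0], "angular": [0, 0, 0]}, {"hand": 0, "slide": [0, 0, 0], "angular": [0, 0, 0]}, {"hand": 0, "slide": [0, -1.7, 0], "angular": [0, 0, 0]}, {"hand": 0, "slide": [0, 0, -3], "angular": [0, 0, 0]}, {"hand": 0, "slide": [0, 0, -4], "angular": [0, 0, 0]}, {"hand": 0, "slide": [-3, 1.6, 0], "angular": [0, 0, 0]}, {"hand": 0, "slide": [-3, 1.6, 0], "angular": [0, 0, 0]}, {"hand": 0, "slide": [-3.3, 1.5, 0], "angular": [0, 0, 0]}, {"hand": 0, "slide": [0, 0, 0], "angular": [0, 0, 0]}, {"hand": 0, "slide": [0, 0, 0], "angular": [0, 0, 0]}]'

```text
t: 17.85
tcp_pos: [498.5, -389.6, 89.2]
eef_rot: [2.964, 1.04, 0.001]
contact_force: [0.6, 0.2, 0.4]
grip_width: 0.002
grip_force: 0.0
```

```bash
python3 -c "
from h import *
st()"
```

```text
t 17.85 q [ 0.11  0.96  0.96  1.69 -0.91  1.    0.5 ] tcp [ 498.5 -389.6   89.2] jig [ 30.5 -87.8  89.2] yaw y_t -51.34 z_t [ 0.001 -0.001 -1.   ] Fjig [0.2 0.6 0.4]
```

jog_arm --motion '[{"hand": 0, "slide": [0, -0.2, 3], "angular": [0, 0, 0]}, {"hand": 0, "slide": [0, 0, 3], "angular": [0, 0, 0]}, {"hand": 0, "slide": [0, 0, 0.8], "angular": [0, 0, 0]}, {"hand": 0, "slide": [0.7, 0, 0], "angular": [0, 0, 0]}, {"hand": 0, "slide": [0.5, 0, 0], "angular": [0, 0, 0]}, {"hand": 0, "slide": [0.3, 0, 0], "angular": [0, 0, 0]}, {"hand": 0, "slide": [0.3, 0, 0], "angular": [0, 0, 0]}, {"hand": 0, "slide": [0.2, 0, 0], "angular": [0, 0, 0]}, {"hand": 0, "slide": [0, 0, 0], "angular": [0, 0, 0]}]'

```text
t: 18.75
tcp_pos: [512.1, -376.4, 22.2]
eef_rot: [2.961, 1.041, -0.003]
contact_force: [-3.8, -2.7, 3.7]
grip_width: 0.007
grip_force: 2.4
```

```bash
python3 -c "
from h import *
st()"
```

```text
t 18.75 q [ 0.11  1.04  0.88  1.71 -1.    0.91  0.53] tcp [ 512.1 -376.4   22.2] jig [ 28.7 -68.9  22.2] yaw y_t -51.28 z_t [-0.001 -0.003 -1.   ] Fjig [-0.3 -4.7  3.7]
```

jog_arm --motion '[{"hand": 0, "slide": [0.2, 0, 0], "angular": [0, 0, 0]}, {"hand": 0, "slide": [0, 0, 0], "angular": [0, 0, 0]}]'

```text
t: 18.95
tcp_pos: [512.2, -376.3, 22.1]
eef_rot: [2.961, 1.039, -0.007]
contact_force: [-7.1, -3.7, 4.8]
grip_width: 0.007
grip_force: 3.8
```

jog_arm --motion '[{"hand": 0, "slide": [-2, 0, 0], "angular": [0, 0, 0]}, {"hand": 0, "slide": [0, 0, -3], "angular": [0, 0, 0]}, {"hand": 0, "slide": [0, 0, -4], "angular": [0, 0, 0]}, {"hand": 2, "slide": [0, -1, -4], "angular": [0, 0, 0]}, {"hand": 4, "slide": [0, 0, -2], "angular": [0, 0, -0.1428]}, {"hand": 5, "slide": [0, 0, 0], "angular": [0, 0, -0.1428]}, {"hand": 5, "slide": [0, 0, 0], "angular": [0, 0, -0.1428]}, {"hand": 5, "slide": [0, 0, 0], "angular": [0, 0, -0.1428]}, {"hand": 5, "slide": [0, 0, 0], "angular": [0, 0, -0.1428]}, {"hand": 5, "slide": [0, 0, 0], "angular": [0, 0, -0.1428]}, {"hand": 5, "slide": [0, 0, 0], "angular": [0, 0, -0.1428]}, {"hand": 5, "slide": [0, 0, 0], "angular": [0, 0, -0.1428]}, {"hand": 5, "slide": [0, 0, 0], "angular": [0, 0, -0.1428]}, {"hand": 5, "slide": [0, 0, 0], "angular": [0, 0, -0.1428]}, {"hand": 5, "slide": [0, 0, 0], "angular": [0, 0, -0.1428]}, {"hand": 5, "slide": [2, 4.5, 0], "angular": [0, 0, 0]}, {"hand": 5, "slide": [2, 4.5, 0], "angular": [0, 0, 0]}, {"hand": 5, "slide": [0, 0, 0], "angular": [0, 0, 0]}, {"hand": 5, "slide": [0, 0, 0], "angular": [0, 0, 0]}]'

```text
t: 20.85
tcp_pos: [539.3, -287.8, 150.9]
eef_rot: [-1.352, -2.835, -0.003]
contact_force: [-0.7, -0.1, -0.0]
grip_width: 0.533
grip_force: 0.0
```

```bash
python3 bat.py w6 27 37 -60 -90 46 79; python3 meas.py w6b | grep -E "fence|bed"
```

```text
t 20.85 q [ 0.08  0.71  0.62  1.7  -0.51  0.9   1.59] tcp [ 539.3 -287.8  150.9] jig [-23.1   7.9 150.9] yaw y_t 39.01 z_t [ 0.001  0.002 -1.   ] Fjig [-0.4 -0.6 -0. ]
3897 z 31.7
rect jig [27.1  9.4] [ 37.8 139.1] 0.01
[  8.6 -56.2  27.7] [45.6 77.  33.4]
bed z 196.84430745232737
fence x [(-90, [48.4, 64.4]), (-30, [48.9, 73.8]), (0, [49.0, 73.5]), (30, [49.1, 73.7]), (50, [49.4, 73.9])]
```

View pics/w6.png

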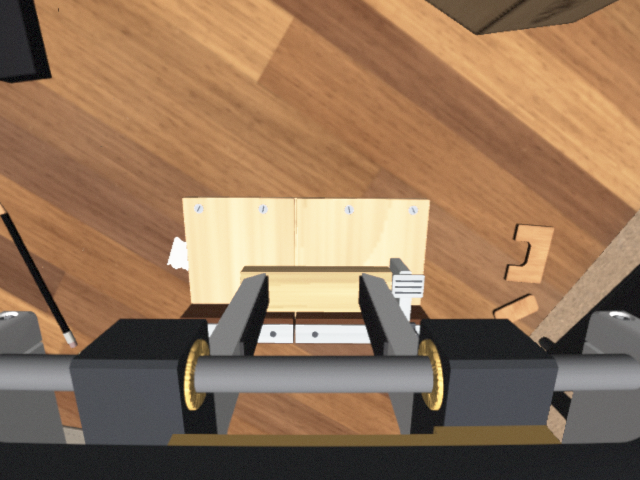

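The batten is against the fence and stop: near face x=8.7, end y≈79.5, rotation 0.0°. For the final push I'll tilt the tool towards the fence.

jog_arm --motion '[{"hand": 5, "slide": [0, 0, 0], "angular": [0, -0.12, 0]}, {"hand": 5, "slide": [0, 0, 0], "angular": [0, -0.12, 0]}, {"hand": 5, "slide": [0, 0, 0], "angular": [0, -0.12, 0]}, {"hand": 5, "slide": [0, 0, 0], "angular": [0, -0.12, 0]}, {"hand": 5, "slide": [0, 0, 0], "angular": [0, 0, 0]}]'

```text
t: 21.45
tcp_pos: [539.6, -285.4, 150.3]
eef_rot: [1.198, 2.499, -0.233]
contact_force: [0.5, -1.2, -0.1]
grip_width: 0.532
grip_force: 0.0
```

```bash
python3 -c "
from h import *
o=st();z=R.from_rotvec(o['eef_rot']).as_matrix()[:,2];print(z[:2]@ex,z[:2]@ey)"
```

```text
t 21.45 q [-0.15  0.62  0.7   2.08 -0.81  0.28  1.81] tcp [ 539.6 -285.4  150.3] jig [-24.8   9.6 150.3] yaw y_t 38.84 z_t [ 0.247 -0.298 -0.922] Fjig [ 1.2 -0.3 -0.1]
0.3863031012639333 0.004966195022638831
```

jog_arm --motion '[{"hand": 5, "slide": [0.28, 0, 2.8], "angular": [0, 0.02, 0]}, {"hand": 5, "slide": [0.28, 0, 2.8], "angular": [0, 0.02, 0]}, {"hand": 5, "slide": [0.28, 0, 2.8], "angular": [0, 0.02, 0]}, {"hand": 5, "slide": [0.28, 0, 2.6], "angular": [0, 0, 0]}, {"hand": 5, "slide": [0, 0, 0], "angular": [0, 0, 0]}]'

```text
t: 21.95
tcp_pos: [562.0, -311.6, 45.1]
eef_rot: [1.226, 2.558, -0.203]
contact_force: [-1.5, 0.5, 0.5]
grip_width: 0.532
grip_force: 0.0
```

```bash
python3 -c "
from h import *
o=st();z=R.from_rotvec(o['eef_rot']).as_matrix()[:,2];print(z[:2]@ex,z[:2]@ey)"
```

```text
t 21.95 q [ 0.03  0.81  0.53  2.   -1.09  0.23  2.09] tcp [ 562.  -311.6   45.1] jig [ 9.7 10.5 45.1] yaw y_t 38.78 z_t [ 0.204 -0.252 -0.946] Fjig [-1.3 -0.9  0.5]
0.3239748601470016 0.00017809287793624383
```

Joint 6 is at its lower limit, so I'll reduce the tilt before pushing.

jog_arm --motion '[{"hand": 5, "slide": [0, 0, 0], "angular": [0, 0.06, 0]}, {"hand": 5, "slide": [0, 0, 0], "angular": [0, 0.06, 0]}, {"hand": 5, "slide": [0, 0, 0.5], "angular": [0, 0, 0]}, {"hand": 5, "slide": [0, 0, 0], "angular": [0, 0, 0]}]'

```text
t: 22.35
tcp_pos: [563.0, -310.8, 42.6]
eef_rot: [1.272, 2.656, -0.133]
contact_force: [-0.2, 0.3, -0.3]
grip_width: 0.531
grip_force: 0.0
```

```bash
python3 -c "
from h import *
o=st();z=R.from_rotvec(o['eef_rot']).as_matrix()[:,2];print(z[:2]@ex,z[:2]@ey,o['q'][5])"
```

```text
t 22.35 q [-0.    0.87  0.67  1.89 -0.98  0.49  1.97] tcp [ 563.  -310.8   42.6] jig [ 9.7 11.8 42.6] yaw y_t 38.85 z_t [ 0.135 -0.163 -0.977] Fjig [-0.3  0.  -0.3]
0.21179949425258338 0.0021667621424029558 0.4898506060226479
```

jog_arm --motion '[{"hand": 5, "slide": [0.15, 0, 0.4], "angular": [0, -0.05, 0]}, {"hand": 5, "slide": [0.1, 0, 0.3], "angular": [0, 0, 0]}, {"hand": 5, "slide": [0.05, 0, 0.2], "angular": [0, 0, 0]}, {"hand": 5, "slide": [0, 0, 0], "angular": [0, 0, 0]}]'

```text
t: 22.75
tcp_pos: [562.9, -309.6, 33.1]
eef_rot: [1.252, 2.615, -0.161]
contact_force: [0.1, 0.0, -0.2]
grip_width: 0.531
grip_force: 0.0
```

```bash
python3 -c "
from h import *
o=st();z=R.from_rotvec(o['eef_rot']).as_matrix()[:,2];print(z[:2]@ex,z[:2]@ey,o['q'][5])"
```

```text
t 22.75 q [ 0.02  0.85  0.59  1.94 -1.03  0.36  2.03] tcp [ 562.9 -309.6   33.1] jig [ 8.7 12.5 33.1] yaw y_t 38.88 z_t [ 0.165 -0.2   -0.966] Fjig [ 0.1  0.1 -0.2]
0.2590665552778048 0.00294151250821606 0.3609094539747551
```

jog_arm --motion '[{"hand": 5, "slide": [0, 0, 0.15], "angular": [0, 0, 0]}, {"hand": 5, "slide": [-0.07, 0, 0.15], "angular": [0, 0, 0]}, {"hand": 5, "slide": [0, 0, 0], "angular": [0, 0, 0]}]'

```text
t: 23.05
tcp_pos: [563.5, -310.4, 31.7]
eef_rot: [1.252, 2.615, -0.159]
contact_force: [-5.8, 6.6, 17.5]
grip_width: 0.533
grip_force: 9.3
```

```bash
python3 -c "
from h import *
o=st();z=R.from_rotvec(o['eef_rot']).as_matrix()[:,2];print(z[:2]@ex,z[:2]@ey,o['q'][5])"
```

```text
t 23.05 q [ 0.03  0.86  0.58  1.94 -1.03  0.36  2.03] tcp [ 563.5 -310.4   31.7] jig [ 9.6 12.5 31.7] yaw y_t 38.89 z_t [ 0.166 -0.199 -0.966] Fjig [-8.8 -0.4 17.5]
0.25868154736982435 0.004104107834410455 0.3588952154383034
```

jog_arm --motion '[{"hand": 5, "slide": [-0.08, 0, 0.06], "angular": [0, 0, 0]}, {"hand": 5, "slide": [-0.05, 0, 0.03], "angular": [0, 0, 0]}, {"hand": 5, "slide": [0, 0, 0], "angular": [0, 0, 0]}, {"hand": 5, "slide": [0, 0, 0], "angular": [0, 0, 0]}, {"hand": 5, "slide": [0, 0, 0], "angular": [0, 0, 0]}]'

```text
t: 23.55
tcp_pos: [563.6, -310.5, 31.6]
eef_rot: [1.252, 2.617, -0.157]
contact_force: [-9.3, 10.0, 25.0]
grip_width: 0.534
grip_force: 13.6
```

```bash
python3 bat.py w7 27 37 -60 -90 47 79; python3 -c "
from h import *
im,d,c=cam('top');cv2.imwrite('pics/top7.png',cv2.resize(im[100:280,190:360],None,fx=3.3,fy=3.3))"
```

```text
t 23.55 q [ 0.03  0.86  0.58  1.94 -1.03  0.36  2.03] tcp [ 563.6 -310.5   31.6] jig [ 9.9 12.5 31.6] yaw y_t 38.9 z_t [ 0.165 -0.197 -0.966] Fjig [-13.6  -0.9  25. ]
8333 z 31.7
rect jig [27.4  9.3] [139.2  39.2] 89.92
[  8.4 -58.3  27.5] [46.4 77.7 33. ]
```

View pics/w7.png

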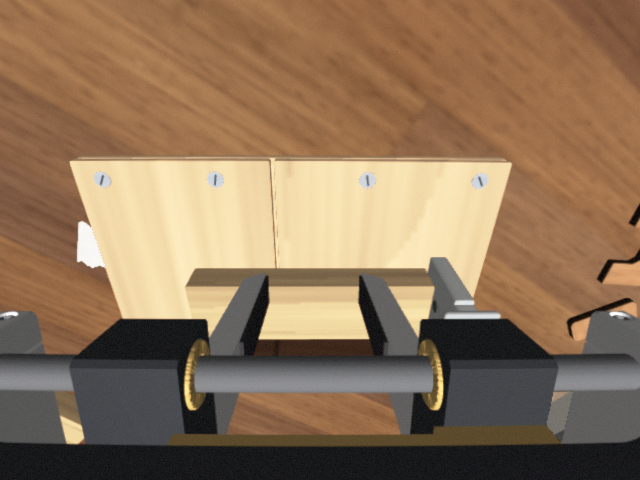

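The view shows the batten (190–432, 270–340) flat against the fence, its end at the stop's foot (~435,300). Both fingertips are on its near edge, pushing 25 N down and 14 N into the fence. Handing in.

```bash
python3 -c "
from h import *
print(bot.job_done())"
```

```text
the job is handed in; nothing more can be done
None
```

The flip stop is fully down, and the batten lies flat on the bed against the fence and butted to the stop. I handed the job in at about 24 s, still pushing 25 N down and 14 N into the fence; the hand-in returned no verdict.

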